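# Third hand inside a tool chest

## Task

A colleague is about to screw the small pine block to the divider board inside the plywood tool chest. Lift the chest's hinged lid (it has a pull bar in front) all the way until it rests on its stop and let go of it, then hold the block flat on the chest floor with one small end butted square against the divider, at the middle of the divider's length and on the side of the divider where the block already lies, pushing it steadily with about 10 N (never ramming it) and leaving the copper tee in the other compartment alone. Finish while still holding and pushing the block: do not let go.

Things in the scene. Friction and masses are not known exactly. Their poses are not given: they have to be found in the camera images.
- chest: Open-topped plywood chest, fixed to the bench: 170 (its x) x 360 (its y) x 65 mm high, walls and floor 8 mm thick. Origin: centre of its underside; x points to the hinged back, -x to the front (roughly towards the robot), y along its length, z up. The inner floor is 8 mm above the origin.
- chest_lid (a joint): Angle of the lid, rad: 0 shut, grows as it opens upward, 1.8 resting on its stop, leaning back. The lid weighs 0.3 kg, moves easily; let go below about 1.4 it falls shut, beyond about 1.7 it falls open onto the stop, between these it may stay put.
- lid_bar (a point): Middle of the lid's pull bar: a round steel bar 12 mm thick, 120 mm long, parallel to the chest's y, on two stays 42 mm in front of the lid's edge, 212 mm from the hinge line. Pinch it from above, fingers closing along the chest's x; it turns between the fingers as the lid swings, so the tool can stay pointing down. Lid open: the bar is on top, about 270 mm above the bench.
- lid_hinge (a point): Middle of the lid's hinge line (parallel to the chest's y), at the top of the back wall, 66 mm above the bench. The lid is 9 mm thick.
- divider: Fixed wooden board across the chest between front and back wall: 153 (x) x 12 (y) x 45 mm high, upright on the chest floor. Origin: centre of its underside; its faces look to the chest's +y and -y.
- block: Loose pine block 38 (x) x 75 (y) x 19 mm, about 40 g, lying on the chest floor in one of the two compartments. Origin: centre of its underside; its small 38 x 19 mm ends look to its +y and -y. Pressed against the divider its origin is 43.5 mm from the divider's.
- tee: Loose copper pipe tee 48 x 60 x 25 mm lying in the other compartment; to be left alone. Origin: centre of its underside.

How it is judged (in metres and radians):
On the way:
1. the lid rests open on its stop, let go (value of joint chest_lid above 1.72 rad and contact force between each of the fingers, the arm and chest below 0.5 N), for 0.2 s.
At the end, for the whole second after the job is handed in: Lid on its stop (over 1.72 rad); block flat on the floor (within 5 mm, tilt under 0.1 rad), square to the divider within 0.1 rad, within 15 mm of its middle, on the side where it started (under 107 mm from its start), at rest, held by the fingers with 4 to 18 N between block and divider (value of joint chest_lid above 1.72 rad and contact force between block and divider between 4 and 18 N and contact force between the fingers and block above 3 N and angle between the y axis of block and the y axis of divider, either way round below 0.1 rad and x of block in the frame of divider between -0.015 and 0.015 m and z of block in the frame of divider below 0.005 m and distance of block from where it was at the start of the episode below 0.107 m and angle between block's own z axis and vertical below 0.1 rad and linear speed of block below 0.01 m/s); the arm keeps its last pose, push and grip.
It fails at once if the block was rammed against the divider (over 40 N) (contact force between block and divider above 40 N).
It fails at once if the copper tee was disturbed (moved over 30 mm) (distance of tee from where it was at the start of the episode above 0.03 m).
It also fails if it takes over 67 s, if anything falls off the work surface, if the arm or the gripper's body presses on something with over 40 N, if the wrist force passes 120 N, or if a joint passes its speed limit or range.

## Robot

A 6-joint arm with a two-finger parallel gripper is mounted at the origin on the work surface; the furniture and walls round the work are solid. World frame = base frame: x ahead of the robot, y to its left, z up, the work surface at z = 0. Lengths are in mm, angles in degrees, forces in N, time in s.
With the tool pointing down it reaches from about 300 to 850 mm from the base axis. Payload 4.2 kg.
Tool frame: the origin (TCP) lies midway between the tips of the shut fingers; the grasp point (between the pads) lies 19 mm behind it; z points along the fingers, y is the line along which they close (so a half turn about z gives the same grasp; the last joint's range is limited). The gripper opens to 91 mm and grips with 3 to 60 N. Pads are 32 mm wide; open, the fingers measure 118 mm over their backs; the gripper's body (76 mm by 178 mm) begins 60 mm behind the grasp point.
Start: joints at [-65.317, 18.312, 89.639, -0, 72.044, -1.146], TCP at [250.525, -517.572, 213.976] pointing down, gripper open.
Joint ranges: [-177.97, 177.97], [-48.28, 115.42], [12.27, 149.76], [-77.06, 257.06], [2.81, 150.46], [-146.56, 146.56]. Speed limits (degrees/s): [147.25, 147.25, 180, 180, 180, 180].

## Interface

Orientations are given as [roll, pitch, yaw] about the fixed x, y, z axes, in that order (R = Rz(yaw) Ry(pitch) Rx(roll)).
In Python, from workcell import env, grab_frame, camera_model gives the robot as it stands (env), with the cameras as plain functions.
- The arm moves only by the tool drive_effector, called after "Emit:" by a JSON object that holds its "name" and its "arguments". Schema: {"type":"object","properties":{"ticks":{"type":"array","items":{"type":"object","properties":{"dx":{"type":"number"},"dy":{"type":"number"},"dz":{"type":"number"},"rx":{"type":"number"},"ry":{"type":"number"},"rz":{"type":"number"}},"additionalProperties":false},"minItems":1,"maxItems":8},"jaw":{"type":"number"},"clamp_n":{"type":"number"},"only":{"type":"string"},"quiet":{"type":"boolean"},"lines":{"type":"string"}},"required":["ticks"],"additionalProperties":false}. ticks is a list of rows, 1 to 8 of them, each an object with the fields dx, dy, dz (the shift in mm), rx, ry, rz (a rotation vector in degrees); a field left out counts as zero; each row shifts and turns the commanded pose from where the row before left it, along the tool's axes as they then stand; what a row does not reach is not made up. A row lasts 1/10 s, in which the tool goes at most 50 mm and 8.59 degrees, less where a joint would pass 70% of its speed; a pose out of reach is approached as far as the arm can. jaw is the finger opening in mm, set as the call begins (left out keeps the last). The fingers move at their own pace and stop on an object; clamp_n is the grip in N (left out, the last holds). Time passes only in rows, so rows that do not move let the fingers close. The tool returns the time, the measured TCP pose, the force, the opening and the grip force at its end. only (a regular expression) keeps the lines of the reply that match it, lines (a string "A,B") keeps lines A to B, and quiet returns only ok. Input that does not fit is refused with a message, and nothing moves.
- env.state(): the state, without advancing time (a new reading comes with each control period).
- grab_frame(name): name is "scene" or "top" or "wrist"; returns the picture (384x512x3 uint8, blue, green, red); there is no depth.
- camera_model(name): a dict with "fx", "fy", "cx", "cy" (pixels), "D" ([k1, k2, p1, p2, k3] as OpenCV has them; the pictures are not rectified), "T" (4x4, takes a point from camera to world coordinates). Camera axes: x right, y up, looking along -z (the intrinsics and any distortion apply to the point x, -y, -z); pixel columns grow to the right and rows downward; lengths in mm; the calibration is good to about 2 mm. A picture is of the moment at which its call begins: read the wrist's pose just before it. camera_model takes no time and is no camera call; for the wrist camera it gives the pose at the moment of the call.
- env.job_done(): hands the job in; it is judged then, once.
The state is a dict: "time_s": time; "qpos": joint angles; "qvel": joint speeds; "effort": joint torques, N m; "ee_pos": TCP position; "ee_rot": TCP orientation; "force": force on the tool from outside, world axes, zero at the start; "torque": the same for the moment, N m; "gripper_width": finger opening in mm; "gripper_force": force on a finger pad.
Only numpy, scipy, OpenCV 4.12 (cv2) and the standard library are available. Lean on these libraries where they do the work, as an engineer would, in place of code of your own. Each camera call takes 0.05 s, during which the arm holds its last target. There are 200 camera calls.

## Working session

There is one attempt and no reset: what is moved stays moved. The work goes in short steps, Python scripts to look and compute and a tool call to move; the robot and the scene stay as the last step left them, time stands still between calls to the robot, and variables do not carry over. Pictures are saved under pics/ and viewed, at most 10 in all, crops included, and the job is handed in when it is done.

```bash
ls; mkdir -p pics
```

Run:
```python
from workcell import env, grab_frame, camera_model
import cv2,numpy as np
s=env.state();print(s)
a=[grab_frame(n) for n in("scene","top")]
cv2.imwrite("pics/a.png",a[0]);cv2.imwrite("pics/b.png",a[1])
for n in("scene","top","wrist"):
    m=camera_model(n);print(n,[m[k] for k in("fx","fy","cx","cy","D")],np.round(m["T"],3).tolist())
```

```text
pics
workcell.py
{'time_s': 0.0, 'qpos': array([-6.53168785e+01,  1.83500273e+01,  8.97075723e+01, -3.75774660e-04,
        7.20438825e+01, -1.14617957e+00]), 'qvel': array([-0.03868547,  0.0356581 ,  0.0429624 , -0.06641563,  0.06001853,
       -0.03644433]), 'effort': array([ 7.28920968e-04, -4.12468421e+01, -2.31972885e+01,  7.27319601e-02,
        4.57161048e-02, -1.52920456e-04]), 'ee_pos': array([ 250.30236632, -517.08558649,  213.12856417]), 'ee_rot': array([-1.79898531e+02, -1.67277679e-03,  2.58294158e+01]), 'force': array([ 0.09933137, -0.1272455 ,  0.24033895]), 'torque': array([-0.01136054,  0.00329329,  0.00142946]), 'gripper_force': 0.0, 'gripper_width': 90.93150150664886}
scene [459.6853389694546, 459.6853389694546, 253.70036710013522, 198.31984973537544, array([0.03343638, 0.        , 0.        , 0.        , 0.        ])] [[-0.84, 0.254, -0.479, 112.017], [-0.541, -0.431, 0.722, 894.748], [-0.023, 0.866, 0.5, 494.839], [0.0, 0.0, 0.0, 1.0]]
top [445.65398509021395, 445.65398509021395, 260.2932823693509, 188.97446979389176, array([-0.08498306,  0.        ,  0.        ,  0.        ,  0.        ])] [[0.014, 0.984, -0.178, 389.505], [-1.0, 0.011, -0.014, 254.457], [-0.012, 0.178, 0.984, 916.301], [0.0, 0.0, 0.0, 1.0]]
wrist [298.50522510948116, 298.50522510948116, 254.59963192137027, 189.13533363160948, array([-0.01674266,  0.        ,  0.        ,  0.        ,  0.        ])] [[0.437, 0.868, 0.236, 317.114], [-0.899, 0.422, 0.114, -485.898], [-0.001, -0.262, 0.965, 386.104], [0.0, 0.0, 0.0, 1.0]]
```

View pics/a.png

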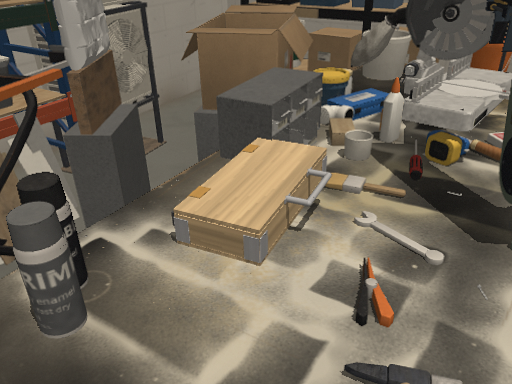

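View pics/b.png

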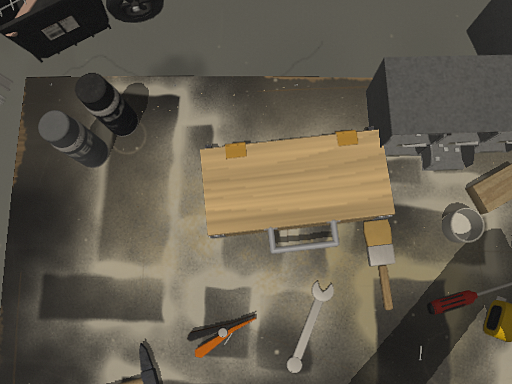

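The scene view shows the shut chest, with its lid spanning (175,212) to (328,150) and the pull bar at about (288,200)–(327,174). In the top view the lid corners are near (201,150), (379,130), (394,212) and (209,235), and the bar runs from about (272,249) to (337,245). I'll zoom in on both for exact pixels.

Create h.py:
```python
from workcell import env, grab_frame, camera_model
import cv2,numpy as np
def ray(n,uv,m=None):
    m=m or camera_model(n)
    K=np.array([[m["fx"],0,m["cx"]],[0,m["fy"],m["cy"]],[0,0,1]])
    p=cv2.undistortPoints(np.array([[uv]],float),K,np.array(m["D"]))[0,0]
    T=np.array(m["T"]);d=T[:3,:3]@np.array([p[0],-p[1],-1]);return T[:3,3],d/np.linalg.norm(d)
def plane(n,uv,z,m=None):
    o,d=ray(n,uv,m);return o+d*(z-o[2])/d[2]
def tri(*rs):
    A=sum(np.eye(3)-np.outer(d,d) for o,d in rs);b=sum((np.eye(3)-np.outer(d,d))@o for o,d in rs)
    p=np.linalg.solve(A,b);return p,[np.linalg.norm(np.cross(p-o,d)) for o,d in rs]
def proj(n,P,m=None):
    m=m or camera_model(n);T=np.array(m["T"]);c=(np.array(P,float)-T[:3,3])@T[:3,:3]
    K=np.array([[m["fx"],0,m["cx"]],[0,m["fy"],m["cy"]],[0,0,1]])
    return cv2.projectPoints(np.atleast_2d(c*[1,-1,-1]),np.zeros(3),np.zeros(3),K,np.array(m["D"]))[0][:,0]
```

Run:
```python
import cv2,numpy as np
a=cv2.imread("pics/a.png")[130:265,170:340];b=cv2.imread("pics/b.png")[125:257,195:400]
a=cv2.resize(a,None,fx=2.3,fy=2.3,interpolation=3);b=cv2.resize(b,None,fx=2,fy=2,interpolation=3)
o=np.zeros((320,800,3),np.uint8);o[:a.shape[0],:a.shape[1]]=a;o[:b.shape[0],391:391+b.shape[1]]=b[:,:409];cv2.imwrite("pics/c.png",o)
```

```text
(no output)
```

View pics/c.png

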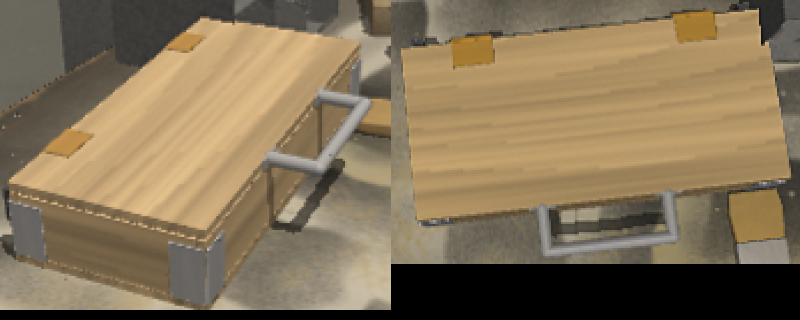

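Run:
```python
from h import *
np.set_printoptions(precision=1,suppress=True)
S=[(9,184),(201,17),(360,45),(209,231),(319,167),(365,103)];T=[(403,48),(757,11),(790,178),(416,218),(546,250),(673,242)]
P=[]
for s,t in zip(S,T):
    s=(170+s[0]/2.3,130+s[1]/2.3);t=(195+(t[0]-391)/2,125+t[1]/2)
    p,e=tri(ray("scene",s),ray("top",t));P.append(p);print(p,np.array(e),plane("top",t,74),plane("scene",s,74))
P=np.array(P);n=np.linalg.norm
print(n(P[0]-P[1]),n(P[1]-P[2]),n(P[2]-P[3]),n(P[3]-P[0]),n(P[4]-P[5]))
for i,j in((1,0),(2,3),(5,4),(3,0),(2,1)):
    d=P[j]-P[i];print(i,j,np.degrees(np.arctan2(d[1],d[0])))
print("bar mid",(P[4]+P[5])/2,"hinge mid",(P[0]+P[1])/2,np.array(env.state()["ee_pos"]))
```

```text
[622.1 385.1  66.9] [0.4 0.4] [619.9 383.8  74. ] [614.1 393.6  74. ]
[664.2  35.9  72.2] [2. 2.] [661.8  35.5  74. ] [663.9  39.9  74. ]
[498.1   7.9  66.7] [1.3 1.3] [496.    9.5  74. ] [492.7  23.4  74. ]
[452.8 365.   70. ] [1.5 1.5] [453.9 365.2  74. ] [448.1 369.5  74. ]
[425.7 241.9  68.5] [0. 0.] [425.5 242.   74. ] [421.6 250.3  74. ]
[437.5 123.2  69.4] [3.2 3.2] [434.3 122.6  74. ] [436.9 132.8  74. ]
351.76590991847877 168.50461002829155 360.0249326022065 170.56670470173447 119.28995748162309
1 0 96.8642683108317
2 3 97.23223190339337
5 4 95.67574674839206
3 0 6.767912483053894
2 1 9.583321380147387
bar mid [431.6 182.5  69. ] hinge mid [643.2 210.5  69.5] [ 250.3 -517.2  213.2]
```

Each bar end was measured across two views. The bar sits at z≈69 (text ~70), is 119 long (120) and lies 213 from the hinge (212), so these match. The chest yaw is about 7.3°. I'll move over the bar.

Emit:
{"name": "drive_effector", "arguments": {"ticks": [{"dx":31.2,"dy":-36.7},{"dx":31.2,"dy":-36.7},{"dx":31.2,"dy":-36.7},{"dx":31.2,"dy":-36.7},{"dx":31.2,"dy":-36.7},{"dx":31.2,"dy":-36.7},{"dx":31.2,"dy":-36.7},{"dx":31.2,"dy":-36.7}], "jaw": 40, "clamp_n": 15}}

```text
time_s: 0.9
ee_pos: [347.1, -142.6, 213.9]
ee_rot: [180.0, -0.0, 25.8]
force: [1.3, -0.1, 0.0]
gripper_width: 40.0
gripper_force: 0.0
```

Emit:
{"name": "drive_effector", "arguments": {"ticks": [{"dx":31.2,"dy":-36.7},{"dx":31.2,"dy":-36.7},{"dx":31.2,"dy":-36.7},{"dx":31.2,"dy":-36.7},{"dx":31.2,"dy":-36.7},{"dx":31.2,"dy":-36.7},{"dx":31.2,"dy":-36.7},{}]}}

```text
time_s: 1.7
ee_pos: [433.0, 186.6, 213.4]
ee_rot: [-179.9, -0.1, 26.2]
force: [-0.8, -0.9, -0.2]
gripper_width: 40.1
gripper_force: 0.0
```

Emit:
{"name": "drive_effector", "arguments": {"ticks": [{"rz":-8},{"rz":-8},{"rz":-8},{"rz":-8},{"rz":-8},{"rz":-8},{"rz":-8},{"rz":-8}]}}

```text
time_s: 2.5
ee_pos: [431.4, 180.8, 213.6]
ee_rot: [-179.9, 0.0, 90.1]
force: [0.1, -0.1, 0.7]
gripper_width: 40.0
gripper_force: 0.0
```

Emit:
{"name": "drive_effector", "arguments": {"ticks": [{"rz":-7.7},{},{}]}}

```text
time_s: 2.8
ee_pos: [431.7, 181.2, 213.8]
ee_rot: [-180.0, 0.0, 97.3]
force: [-0.0, -0.0, 0.6]
gripper_width: 39.8
gripper_force: 0.0
```

Emit:
{"name": "drive_effector", "arguments": {"ticks": [{"dz":40},{"dz":40},{"dz":40},{"dz":20},{"dz":12},{"dz":10},{},{}]}}

```text
time_s: 3.6
ee_pos: [432.3, 181.9, 52.3]
ee_rot: [180.0, -0.0, 97.5]
force: [-0.1, 0.0, -0.4]
gripper_width: 39.6
gripper_force: 0.0
```

Emit:
{"name": "drive_effector", "arguments": {"ticks": [{},{},{},{},{}], "jaw": 5, "clamp_n": 15}}

```text
time_s: 4.1
ee_pos: [433.6, 182.1, 52.4]
ee_rot: [179.8, -0.0, 97.5]
force: [4.2, -0.6, -1.7]
gripper_width: 12.2
gripper_force: 15.0
```

Run:
```python
from h import *
cv2.imwrite("pics/d.png",grab_frame("wrist"))
```

```text
(no output)
```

View pics/d.png

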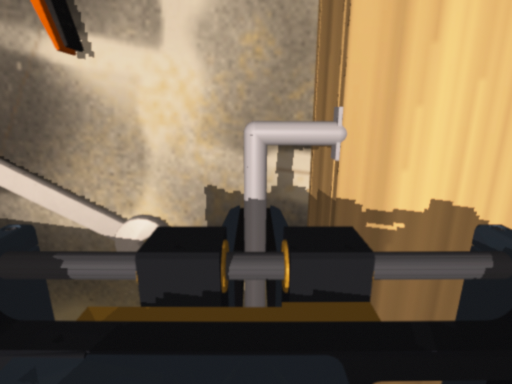

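The bar runs straight through the finger pads at (255,265), the width reads 12.2, and it is square to the fingers, so the grasp is good. Next I'll work out the arc.

```bash
python3 -c "
import numpy as np
t=np.linspace(.02,1.78,17);x=-212*np.cos(t);z=212*np.sin(t)
for a,b in zip(np.diff(x),-np.diff(z)):print('0 %.1f %.1f 0 0 0'%(a,b),end=';')"
```

```text
0 1.7 -23.2 0 0 0;0 4.3 -22.9 0 0 0;0 6.8 -22.3 0 0 0;0 9.2 -21.4 0 0 0;0 11.5 -20.3 0 0 0;0 13.6 -18.9 0 0 0;0 15.6 -17.3 0 0 0;0 17.4 -15.5 0 0 0;0 19.0 -13.5 0 0 0;0 20.4 -11.3 0 0 0;0 21.5 -9.0 0 0 0;0 22.4 -6.6 0 0 0;0 22.9 -4.1 0 0 0;0 23.3 -1.5 0 0 0;0 23.3 1.0 0 0 0;0 23.0 3.6 0 0 0;
```

Emit:
{"name": "drive_effector", "arguments": {"ticks": [{"dy":1.7,"dz":-23.2},{"dy":4.3,"dz":-22.9},{"dy":6.8,"dz":-22.3},{"dy":9.2,"dz":-21.4},{}]}}

```text
time_s: 4.65
ee_pos: [457.7, 185.2, 144.4]
ee_rot: [179.5, -0.0, 97.5]
force: [7.4, -0.9, -5.9]
gripper_width: 11.5
gripper_force: 15.0
```

Emit:
{"name": "drive_effector", "arguments": {"ticks": [{"dy":11.5,"dz":-20.3},{"dy":13.6,"dz":-18.9},{"dy":15.6,"dz":-17.3},{"dy":17.4,"dz":-15.5},{}]}}

```text
time_s: 5.15
ee_pos: [514.4, 192.5, 214.1]
ee_rot: [179.8, 0.0, 97.5]
force: [4.0, 0.2, -7.1]
gripper_width: 11.4
gripper_force: 15.0
```

Emit:
{"name": "drive_effector", "arguments": {"ticks": [{"dy":20,"dz":-13.5},{"dy":21.4,"dz":-11.3},{"dy":21.5,"dz":-9.0},{"dy":22.4,"dz":-6.6},{}]}}

```text
time_s: 5.65
ee_pos: [597.6, 203.2, 254.9]
ee_rot: [179.9, 0.0, 97.5]
force: [-2.0, -2.3, 4.8]
gripper_width: 11.7
gripper_force: 15.0
```

Emit:
{"name": "drive_effector", "arguments": {"ticks": [{"dy":22.9,"dz":-4.1},{"dy":23.3,"dz":-1.5},{"dy":23.3,"dz":1.0},{"dy":20,"dz":3},{},{}]}}

```text
time_s: 6.25
ee_pos: [684.6, 214.5, 255.1]
ee_rot: [-179.9, 0.1, 97.5]
force: [2.5, -2.6, 0.2]
gripper_width: 11.2
gripper_force: 15.0
```

Emit:
{"name": "drive_effector", "arguments": {"ticks": [{"dy":5,"dz":1},{}]}}

```text
time_s: 6.45
ee_pos: [689.1, 215.1, 254.2]
ee_rot: [-179.9, 0.1, 97.5]
force: [0.8, -4.0, -0.4]
gripper_width: 11.4
gripper_force: 15.0
```

Emit:
{"name": "drive_effector", "arguments": {"ticks": [{},{},{},{},{}], "jaw": 60}}

```text
time_s: 6.95
ee_pos: [689.4, 216.2, 254.8]
ee_rot: [180.0, -0.0, 97.5]
force: [0.3, 0.2, -0.1]
gripper_width: 48.7
gripper_force: 0.0
```

Emit:
{"name": "drive_effector", "arguments": {"ticks": [{"dz":-20},{"dz":-30},{"dz":-30},{"dy":-20,"dz":-20},{"dy":-40},{"dy":-40},{"dy":-40},{}]}}

```text
time_s: 7.75
ee_pos: [545.8, 196.9, 356.0]
ee_rot: [-179.9, -0.0, 97.6]
force: [1.4, -0.1, 1.2]
gripper_width: 59.9
gripper_force: 0.0
```

Run:
```python
from h import *
cv2.imwrite("pics/e.png",np.vstack([grab_frame(n)[:300] for n in("scene","top")]))
```

```text
(no output)
```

View pics/e.png

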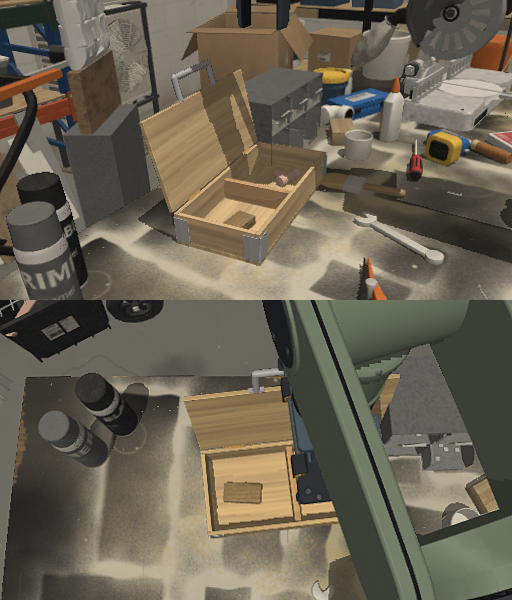

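The lid stands open, with its bar up at about (190,72) in the scene. The block lies in the +y compartment (top view about (242,192)) and the tee is in the -y one. The wrist camera is above the chest, so I'll view from there, plus a scene zoom.

Run:
```python
from h import *
import pickle
m=camera_model("wrist");print(np.round(m["T"][:3,3]),env.state()["ee_pos"])
w=grab_frame("wrist");s=grab_frame("scene");t=grab_frame("top")
pickle.dump(m,open("w1.pkl","wb"));cv2.imwrite("pics/w1.png",w)
f=lambda i,k:cv2.resize(i,None,fx=k,fy=k,interpolation=3)
A=f(s[155:265,170:330],2.5);B=f(t[140:240,200:330],3)
o=np.zeros((384+0,800,3),np.uint8);o[:A.shape[0],:A.shape[1]]=A;o[:B.shape[0],405:405+B.shape[1]]=B
cv2.imwrite("pics/f.png",o)
```

```text
[540. 270. 529.] [550.35936926 197.63966336 355.74791635]
```

View pics/w1.png

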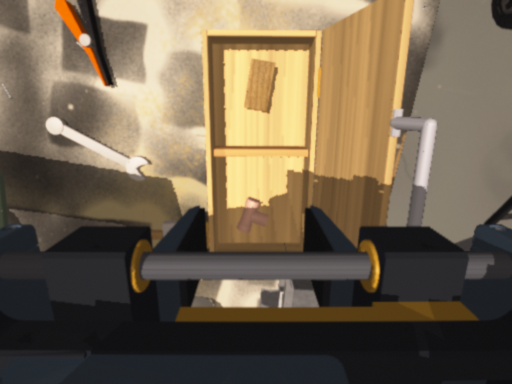

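View pics/f.png

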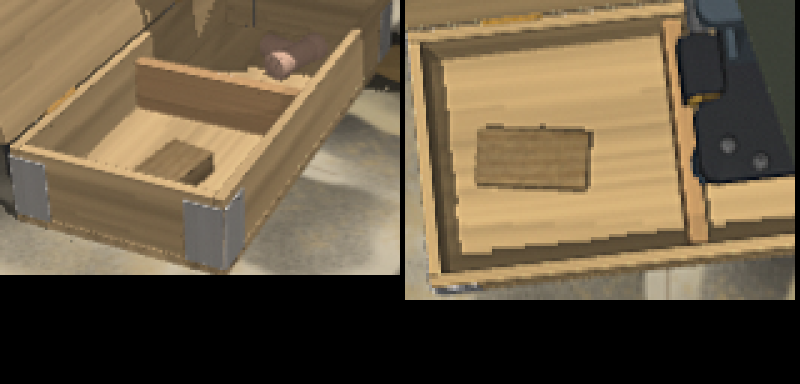

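Run:
```python
from h import *
import pickle
np.set_printoptions(precision=1,suppress=True)
m=pickle.load(open("w1.pkl","rb"));w=cv2.imread("pics/w1.png");t=grab_frame("top")
def blk(im,x0,y0,x1,y1,seed):
    g=cv2.cvtColor(im[y0:y1,x0:x1],cv2.COLOR_BGR2GRAY);th,b=cv2.threshold(cv2.GaussianBlur(g,(3,3),0),0,255,cv2.THRESH_BINARY_INV+cv2.THRESH_OTSU)
    cs=cv2.findContours(b,0,1)[0];c=min(cs,key=lambda c:-cv2.pointPolygonTest(c,(seed[0]-x0,seed[1]-y0),True))
    r=cv2.minAreaRect(c);return cv2.boxPoints(r)+[x0,y0],np.array(r[0])+[x0,y0]
bw,cw=blk(w,228,52,302,128,(260,85));bt,ct=blk(t,218,165,280,220,(242,193))
print(bw.tolist(),bt.tolist())
print("centroid",tri(ray("wrist",cw,m),ray("top",ct)))
for z in(27,):
  for n,b,mm in(("wrist",bw,m),("top",bt,None)):
    P=np.array([plane(n,p,z,mm) for p in b]);d=np.linalg.norm(np.roll(P,-1,0)-P,axis=1)
    e=np.roll(P,-1,0)-P;k=d.argmax();print(n,P[:,:2].tolist(),P.mean(0),"sides",d,"long dir",np.degrees(np.arctan2(e[k,1],e[k,0])))
tt=lambda u,v:(200+(u-405)/3,140+v/3)
D=[((213,152),tt(672,22)),((309,152),tt(698,241))]
for a,b in D[::1]:print("wrist z53",plane("wrist",a,53,m),"top z53",plane("top",b,53))
print(tri(ray("wrist",(213,152),m),ray("top",tt(698,241))),tri(ray("wrist",(309,152),m),ray("top",tt(672,22))))
# inner corners of +y end, rim z65
for a in((205,32),(321,31)):print("rim wrist",plane("wrist",a,66,m))
for v in(tt(440,290),tt(408,42)):print("rim top",plane("top",v,66))
```

```text
[[242.81087970733643, 108.85908126831055], [251.96415328979492, 57.60074234008789], [279.3757743835449, 62.49567794799805], [270.2224998474121, 113.7540168762207]] [[223.0, 181.0], [262.0, 181.0], [262.0, 203.0], [223.0, 203.0]]
centroid (array([547.5, 305.9,   4.8]), [np.float64(1.5787202719525346), np.float64(1.5787202719526565)])
wrist [[522.8456168824166, 266.51240210727985], [527.4667356556871, 345.2726754770525], [570.9449584857642, 343.9367239956911], [568.1199913160094, 264.7828346015167]] [547.3 305.1  27. ] sides [78.9 43.5 79.2 45.3] long dir -92.04399338552014
top [[565.7297378380405, 343.3802437537923], [566.6303441143564, 263.90806164164843], [521.4051519301295, 263.31436428837554], [520.4385136097604, 342.083775317516]] [543.6 303.2  27. ] sides [79.5 45.2 78.8 45.3] long dir -89.35073218659706
wrist z53 [484.7 194.2  53. ] top z53 [630.8 210.4  53. ]
wrist z53 [636.8 214.6  53. ] top z53 [484.3 193.3  53. ]
(array([484.5, 193.4,  50. ]), [np.float64(0.372047660610482), np.float64(0.37204766061045313)]) (array([651.1, 206.5, -18.5]), [np.float64(0.376082192676322), np.float64(0.37608219267612397)])
rim wrist [458.4 364.1  66. ]
rim wrist [620.5 387.2  66. ]
rim top [449.5 358.1  66. ]
rim top [611.9 384.6  66. ]
```

Measured:
- **Divider:** middle is about (559,203), its top is at z≈50 (text 53), and its yaw is 7.1°.
- **Block:** centre is about (545.5,304), its long axis is about 88° (9° off square), and it lies 102 mm from the divider and nearly on the middle line.

The gripper body will come close to the open lid. I'll grasp with the tool square to the chest and about 6 mm towards the front, so closing squares the block.

Emit:
{"name": "drive_effector", "arguments": {"ticks": [{"dx":35,"dy":1.3},{"dx":35,"dy":1.3},{"dx":36,"dy":1.3},{"dz":40},{"dz":45},{"dz":45},{"dz":40},{}], "jaw": 70}}

```text
time_s: 8.85
ee_pos: [538.1, 301.5, 178.0]
ee_rot: [-179.3, 0.3, 97.5]
force: [-0.2, -0.6, -0.4]
gripper_width: 70.1
gripper_force: 0.0
```

Emit:
{"name": "drive_effector", "arguments": {"ticks": [{"dz":35},{"dz":30},{"dz":25},{"dz":20},{},{}]}}

```text
time_s: 9.45
ee_pos: [542.5, 303.9, 76.4]
ee_rot: [179.9, -0.1, 97.5]
force: [0.4, -0.6, -0.0]
gripper_width: 69.9
gripper_force: 0.0
```

Run:
```python
from h import *
import pickle
np.set_printoptions(precision=1,suppress=True)
m=camera_model("wrist");p=env.state()["ee_pos"];w=grab_frame("wrist");print(p)
cv2.imwrite("pics/w2.png",w);pickle.dump(m,open("w2.pkl","wb"))
print(proj("wrist",[p,p-[0,0,p[2]-27]],m))
```

```text
[542.5 303.9  76.4]
[[254.3 229.6]
 [254.1 204.8]]
```

View pics/w2.png

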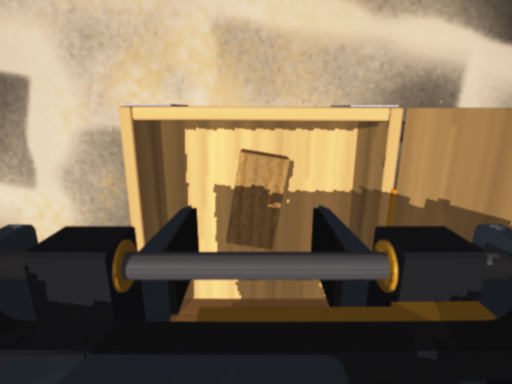

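The block's top face has corners near (241,150), (288,158), (272,248) and (227,243), between the open fingers, with both walls clear. I'll check its height across the two wrist views.

Run:
```python
from h import *
import pickle
np.set_printoptions(precision=1,suppress=True)
m1=pickle.load(open("w1.pkl","rb"));m2=pickle.load(open("w2.pkl","rb"))
C=np.array([(241,150),(288,158),(272,248),(227,243)],float)
P=np.array([plane("wrist",c,27,m2) for c in C]);print(P,P.mean(0),np.linalg.norm(np.roll(P,-1,0)-P,axis=1))
d=P[0]-P[3]+P[1]-P[2];print(np.degrees(np.arctan2(d[1],d[0])))
print(tri(ray("wrist",C.mean(0),m2),ray("wrist",(260.5,85),m1)))
```

```text
[[527.1 345.2  27. ]
 [562.8 343.9  27. ]
 [561.8 269.1  27. ]
 [525.  268.7  27. ]] [544.2 306.8  27. ] [35.7 74.8 36.9 76.5]
88.79390056241091
(array([545.4, 307. ,  22.4]), [np.float64(0.9593513665577418), np.float64(0.9593513665579259)])
```

Emit:
{"name": "drive_effector", "arguments": {"ticks": [{"dx":2.5,"dy":-3,"dz":20},{"dz":20},{"dz":10},{"dz":6},{"dz":4},{"dz":2},{},{}]}}

```text
time_s: 10.3
ee_pos: [537.9, 305.4, 13.3]
ee_rot: [179.9, -0.0, 97.5]
force: [-0.8, -0.9, -1.1]
gripper_width: 70.2
gripper_force: 0.0
```

Emit:
{"name": "drive_effector", "arguments": {"ticks": [{},{},{},{},{},{},{},{}], "jaw": 20, "clamp_n": 10}}

```text
time_s: 11.1
ee_pos: [537.6, 305.3, 12.8]
ee_rot: [180.0, -0.0, 97.5]
force: [0.3, -0.4, 1.1]
gripper_width: 38.3
gripper_force: 10.0
```

Emit:
{"name": "drive_effector", "arguments": {"ticks": [{},{},{}], "jaw": 20, "clamp_n": 35}}

```text
time_s: 11.4
ee_pos: [537.6, 305.3, 12.8]
ee_rot: [180.0, -0.0, 97.5]
force: [0.0, 0.7, 2.1]
gripper_width: 37.6
gripper_force: 35.0
```

Emit:
{"name": "drive_effector", "arguments": {"ticks": [{"dx":-15,"dy":1.5},{"dx":-15,"dy":1.5},{"dx":-12},{"dx":-6},{},{}]}}

```text
time_s: 12.0
ee_pos: [546.8, 257.1, 12.8]
ee_rot: [-180.0, 0.1, 97.5]
force: [-0.0, -1.8, 2.3]
gripper_width: 37.7
gripper_force: 35.0
```

Emit:
{"name": "drive_effector", "arguments": {"ticks": [{"dx":-1},{"dx":-1},{"dx":-1},{},{}]}}

```text
time_s: 12.5
ee_pos: [547.2, 255.5, 12.8]
ee_rot: [180.0, -0.0, 97.5]
force: [-0.5, 1.8, 3.2]
gripper_width: 37.7
gripper_force: 35.0
```

Emit:
{"name": "drive_effector", "arguments": {"ticks": [{"dx":-1},{"dx":-1},{},{}]}}

```text
time_s: 12.9
ee_pos: [547.5, 253.1, 12.8]
ee_rot: [180.0, 0.0, 97.5]
force: [-0.4, 1.8, 3.8]
gripper_width: 37.7
gripper_force: 35.0
```

Emit:
{"name": "drive_effector", "arguments": {"ticks": [{"dx":-1},{"dx":-1},{},{}]}}

```text
time_s: 13.3
ee_pos: [547.8, 251.0, 12.8]
ee_rot: [180.0, 0.0, 97.5]
force: [0.1, 1.2, 5.0]
gripper_width: 38.2
gripper_force: 35.0
```

Emit:
{"name": "drive_effector", "arguments": {"ticks": [{"dx":-1,"dz":-0.5},{"dx":-1},{},{}]}}

```text
time_s: 13.7
ee_pos: [547.6, 248.6, 12.9]
ee_rot: [-179.9, 0.0, 97.5]
force: [0.2, -0.6, 1.2]
gripper_width: 38.0
gripper_force: 35.0
```

Emit:
{"name": "drive_effector", "arguments": {"ticks": [{"dx":-1},{},{}]}}

```text
time_s: 14.0
ee_pos: [547.7, 247.8, 12.9]
ee_rot: [-180.0, 0.0, 97.5]
force: [-0.5, 0.3, 0.2]
gripper_width: 37.8
gripper_force: 35.0
```

Emit:
{"name": "drive_effector", "arguments": {"ticks": [{"dx":-1},{},{}]}}

```text
time_s: 14.3
ee_pos: [547.9, 247.4, 13.0]
ee_rot: [-180.0, -0.0, 97.5]
force: [-0.5, 2.8, -2.4]
gripper_width: 37.5
gripper_force: 35.0
```

Emit:
{"name": "drive_effector", "arguments": {"ticks": [{"dx":-1},{},{}]}}

```text
time_s: 14.6
ee_pos: [548.0, 247.4, 13.1]
ee_rot: [-180.0, -0.1, 97.5]
force: [-1.9, 4.9, -1.9]
gripper_width: 37.7
gripper_force: 35.0
```

Emit:
{"name": "drive_effector", "arguments": {"ticks": [{"dx":-0.6},{},{}]}}

```text
time_s: 14.9
ee_pos: [548.0, 247.4, 13.1]
ee_rot: [-180.0, -0.2, 97.5]
force: [-2.1, 7.7, -2.8]
gripper_width: 38.0
gripper_force: 35.0
```

Emit:
{"name": "drive_effector", "arguments": {"ticks": [{"dx":-0.6},{},{},{},{}]}}

```text
time_s: 15.4
ee_pos: [548.0, 247.4, 13.2]
ee_rot: [180.0, -0.2, 97.4]
force: [-2.2, 9.9, -2.6]
gripper_width: 37.5
gripper_force: 35.0
```

Run:
```python
from h import *
f=lambda i,k:cv2.resize(i,None,fx=k,fy=k,interpolation=3)
s=grab_frame("scene");F=[]
for i in range(8):grab_frame("scene");F.append(env.state()["force"])
print(np.mean(F,0),np.std(F,0))
w=grab_frame("wrist")
a=f(s[50:280,130:340],1.9)[:, :400];b=cv2.resize(w,(400,300))
o=np.zeros((440,800,3),np.uint8);o[:a.shape[0],:a.shape[1]]=a;o[:300,400:]=b;cv2.imwrite("pics/g.png",o)
```

```text
[-2.52055014  9.26802649 -2.45464787] [0.30894855 0.35883969 0.56886735]
```

View pics/g.png

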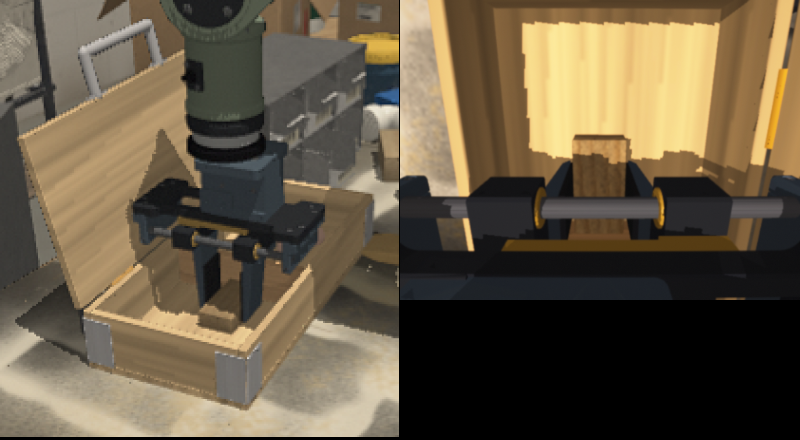

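The lid is on its stop. The block is flat and square, with its far end at about (600,137) in the wrist view, held between the fingers. The push is steady at about 9.3 N, and the block sits about 5 mm from the middle (15 allowed). I'll hand it in.

```bash
python3 -c "
from workcell import env, grab_frame, camera_model
print(env.job_done())"
```

```text
the job is handed in; nothing more can be done
None
```

I opened the lid onto its stop and let go, then handed the job in still holding the block flat and square against the divider, about 5 mm from its middle, with a steady push of about 9–10 N; the verdict was not shown.

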